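# Seat the thread comb leaf in the brake spindle

### The job

Check the brake spindle's thread: first swing the keeper bar well clear of the sloping bed (its screw is left-handed, so it slackens clockwise, about a quarter turn; the usual way only tightens it). Then take the comb leaf whose tooth spacing matches the spindle's thread (the larger leaf, with five coarse teeth), lay it on the bed and slide its teeth fully home into the thread, so that it sits flat on the bed and flush against the spindle, and let go of it. Leave the other things on the bench where they are.

Things in the scene. Friction and masses are not known exactly. Their poses are not given: they have to be found in the camera images.
- bed: Sloping steel bed of the thread rest, fixed; it rises at 30 degrees towards the robot's left. Origin on the plane of its surface, under the spindle's axis. x: straight up the slope; y: level, along the spindle; z: square out of the bed (leans 30 degrees, to the robot's right). Surface at z = 0 from x 22 to 100, y -100 to +90 mm. Keeper and leaf lie on it, spindle at its low edge.
- lamp (a point): Middle of a fixed level strip lamp over the bed's upper part, 20 mm thick, 150 mm long along the bed's y, axis 200 mm above the bench, on a 12 mm upright post near its +y end. A gripper pointing straight down over the seat of the leaf strikes it; one leaning along the bed's z clears it.
- spindle: Level steel spindle 36 mm thick, fixed at the bed's low edge, axis at bed x = 0, z = 3 mm; its place along y varies. Origin on the axis, at mid-thread and in a groove's centre; y along it as the bed's y, z vertical. Seven grooves of 12 mm pitch, centres at y -36 to 36 mm, 7 mm deep, 9 mm wide at the mouth, 6 mm at the bottom; plain 36 mm shank either side, ends at y = -90 and 90 mm.
- keeper (a joint): Keeper bar's angle about its left-hand screw, rad. 0: the bar lies along the bed's +y, across the leaf's seat; grows as it turns clockwise (looking down onto the bed, along its -z); at 1.57 the bar points straight up the slope. Anticlockwise it jams at -0.06; clockwise it stops at 1.6. Starts at 0 to 0.2. Stiff, 0.08 N m; stays where left. Clear of the seat beyond 0.9.
- keeper_grip (a point): Centre of the wing on the keeper's axis (parallel to the bed's z) at bed x 43, y -75, z 42 mm. Steel wing 12 mm thick, 40 mm long along the bar, z 19 to 55 mm. Bar 14 mm wide, z 9 to 15 mm, reaching 105 mm from the axis. The point turns with the keeper: its y points along the bar, z as the bed's.
- leaf_grip (a point): Coarse comb leaf, loose steel, about 190 g, lying flat: plate 60 (y) x 45 (x) x 6 mm, five teeth on its -x edge (pitch 12, 6 mm long, 5.6 wide at root, 3 at tip), upright rib on top 12 mm thick (y), 30 mm long (x), 6 to 46 mm above the underside. This point: mid-rib, 28 mm above the underside; tooth root edge 25 mm to -x, back edge 20 mm to +x; z up.
- leaf_root (a point): Middle of the coarse leaf's tooth root edge, 3 mm above its underside and 25 mm to -x of leaf_grip; same axes. Fully seated it lies at bed x = 18, z = 3 mm, its y on the centre of a groove (the spindle's origin, or one groove either side), its axes along the bed's.
- leaf: The coarse comb leaf; origin on its underside 28 mm below leaf_grip, same axes.
- fine_leaf_grip (a point): The other, smaller comb leaf, which does not fit: 46 mm wide, six teeth of 7 mm pitch, same length, thickness and rib. Same kind of point as leaf_grip.
- plug_a: Aluminium blanking plug, 38 mm flange, 24 mm high, origin under its centre.
- plug_b: The same kind of aluminium blanking plug.
- bushing: Steel hex bushing, 30 mm across flats, 30 mm high, origin under its centre.
- gasket: Copper gasket ring, 30 mm outside, 4 mm high, lying flat, origin under its centre.
- gauge: Vacuum gauge lying face up, 84 mm across, 35 mm high, with a brass stub reaching to 68 mm in -x; origin under its centre.
- screwdriver: Screwdriver lying along its x.
Things that resemble listed ones, but are neither listed nor needed, are in the scene too. Leave any pink or red look-alike of the leaf alone.

How it is judged:
By the outcome, as a careful person would: the job done as asked, in the order asked, and still so for the second after the job is handed in, with the robot touching nothing.
It also fails if it takes over 59 s, if anything falls off the work surface, if the arm or the gripper's body presses on something with over 40 N, if the wrist force passes 120 N, or if a joint passes its speed limit or range.

### The arm

A 6-joint arm with a two-finger parallel gripper is mounted at the origin on the work surface. World frame = base frame: x ahead of the robot, y to its left, z up, the work surface at z = 0. Lengths are in m, angles in rad, forces in N, time in s.
With the tool pointing down it reaches from about 0.35 to 0.8 m from the base axis. Payload 7.3 kg.
Tool frame: the origin (TCP) lies at the very end of the fingers, on their centre line; the grasp point (between the pads) lies 19 mm behind it; z points along the fingers, y is the line along which they close (so a half turn about z gives the same grasp; the last joint's range is limited). The gripper opens to 85 mm and grips with 20 to 120 N. Pads are 22 mm wide; open, the fingers measure 114 mm over their backs; the gripper's body (76 mm by 85 mm) begins 54 mm behind the grasp point. The pads swing forward as they close: fully open they stand 13 mm farther back than shut.
Start: joints at [1.099, 0.342, 1.524, -0, 1.275, -0.146], TCP at [0.168, 0.497, 0.231] pointing down, gripper open.
Joint ranges: [-2.53, 2.53], [-0.77, 2.02], [0.04, 2.7], [-1, 4.14], [0.28, 2.66], [-3.11, 3.11]. Speed limits (rad/s): [2.57, 2.57, 3.14, 3.14, 3.14, 3.14].

### API

Orientations are given as a unit quaternion [w, x, y, z].
In Python, from rig import * gives the robot as it stands. The module is installed in compiled form; this text tells all that it offers.
- The arm moves only by the tool send_rows, never from a script. Its argument "commands" is a list of rows, each a list of 5 numbers: the shift along the world's x, y, z in mm, then the turn about the world's z in rad, then the opening, from -1 (shut) to 1 (fully open). In form: [[dx, dy, dz, roll, gripper], ...]. A call has 1 to 20 rows; each row is the pose to reach, as a shift and turn from the pose commanded when the call began; what a row does not reach only later rows make up. A row lasts 1/8 s, in which the tool goes at most 62.5 mm and 10.7 degrees, less where a joint would pass 70% of its speed; a pose out of reach is approached as far as the arm can. A call with a gripper value outside its range is refused whole. The fingers move at their own pace and stop on an object; "force" is the grip in N (left out, the last holds). Time passes only in rows, so rows that repeat a pose let the fingers close. It gives the time, the measured TCP pose, the force, the opening and the grip force at its end, in the units of the state.
- state(): the state, without advancing time (a new reading comes with each control period).
- read_camera(name): name is "side" or "top"; returns the picture (384x512x3 uint8, red, green, blue); there is no depth.
- get_calibration(name): a dict with "mtx" (3x3 intrinsics, pixels), "dist_coeffs" ([k1, k2, p1, p2, k3] as OpenCV has them; the pictures are not rectified), "rvec" (rotation vector, rad) and "tvec" (3), from world to camera coordinates, as OpenCV has them. Camera axes: x right, y down, z forward; pixel columns grow to the right and rows downward; lengths in m; the calibration is good to about 2 mm. A picture is of the moment at which its call begins. get_calibration takes no time and is no camera call.
- finish_job(): hands the job in; it is judged then, once.
The state is a dict: "time": time; "joints": joint angles; "dq": joint speeds; "joint_torque": joint torques, N m; "tool_pos": TCP position; "tcp_rot": TCP orientation; "contact_force": force on the tool from outside, world axes, zero at the start; "torque": the same for the moment, N m; "width": finger opening in m; "gripper_force": force on a finger pad.
Only numpy, scipy, OpenCV 4.12 (cv2) and the standard library are available. Lean on these libraries where they do the work, as an engineer would, in place of code of your own. Each camera call takes 0.05 s, during which the arm holds its last target. There are 200 camera calls.

## Working session

There is one attempt and no reset: what is moved stays moved. The work goes in short steps, Python scripts to look and compute and a tool call to move; the robot and the scene stay as the last step left them, time stands still between calls to the robot, and variables do not carry over. Pictures are saved under pics/ and viewed, at most 10 in all, crops included, and the job is handed in when it is done.

Besides the shell and the picture viewer there is one more tool, called after "Emit:" by a JSON object that holds its "name" and its "arguments". send_rows: Moves the arm, as the interface text tells. Its arguments: {"type":"object","properties":{"commands":{"type":"array"},"force":{"type":"number"}},"required":["commands"]}

```bash
mkdir -p pics; ls; python3 - <<'E'
from rig import *
import cv2,numpy as np
for n in("side","top"):
    im=read_camera(n); cv2.imwrite(f"pics/{n}0.png",cv2.resize(im[:,:,::-1],(800,600),interpolation=cv2.INTER_CUBIC)); np.save(f"{n}0.npy",im)
    c=get_calibration(n); R=cv2.Rodrigues(c["rvec"])[0]; print(n,c["mtx"].round(1).tolist(),np.round(c["dist_coeffs"],3),"cam",(-R.T@np.ravel(c["tvec"])).round(3),"\n",R.round(2))
print(state())
E
```

```text
pics
side [[449.3, 0.0, 251.1], [0.0, 449.3, 195.4], [0.0, 0.0, 1.0]] [-0.056  0.     0.     0.     0.   ] cam [0.328 0.907 0.757] 
 [[-0.97 -0.26 -0.02]
 [-0.13  0.55 -0.83]
 [ 0.22 -0.8  -0.56]]
top [[357.2, 0.0, 259.4], [0.0, 357.2, 187.9], [0.0, 0.0, 1.0]] [-0.056  0.     0.     0.     0.   ] cam [0.356 0.016 1.08 ] 
 [[ 0.03 -1.    0.02]
 [-0.98 -0.03 -0.19]
 [ 0.19 -0.01 -0.98]]
{'time': 0.1, 'joints': array([ 1.09899965e+00,  3.42653666e-01,  1.52492933e+00,  2.02009710e-05,
        1.27539577e+00, -1.45996224e-01]), 'dq': array([-0.00050904, -0.00138837, -0.00071396, -0.00125028,  0.00162114,
       -0.00020253]), 'joint_torque': array([ 2.27185941e-03, -4.34447193e+01, -2.46492505e+01, -3.37186270e-05,
        4.61650212e-03,  3.76072694e-05]), 'tool_pos': array([0.16784178, 0.49706912, 0.2306924 ]), 'tcp_rot': array([-2.19898935e-04,  1.62183582e-01,  9.86760359e-01, -6.57319603e-04]), 'contact_force': array([ 0.59720113, -0.41941724, -0.17223799]), 'torque': array([-0.06474836, -0.03968083,  0.02681916]), 'gripper_force': 0.0, 'width': 0.08565187835426519}
```

View pics/top0.png

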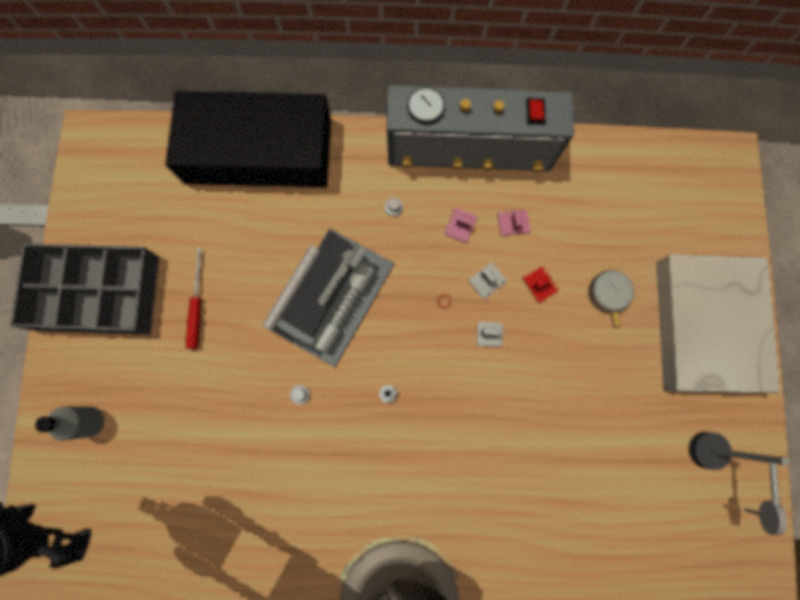

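View pics/side0.png

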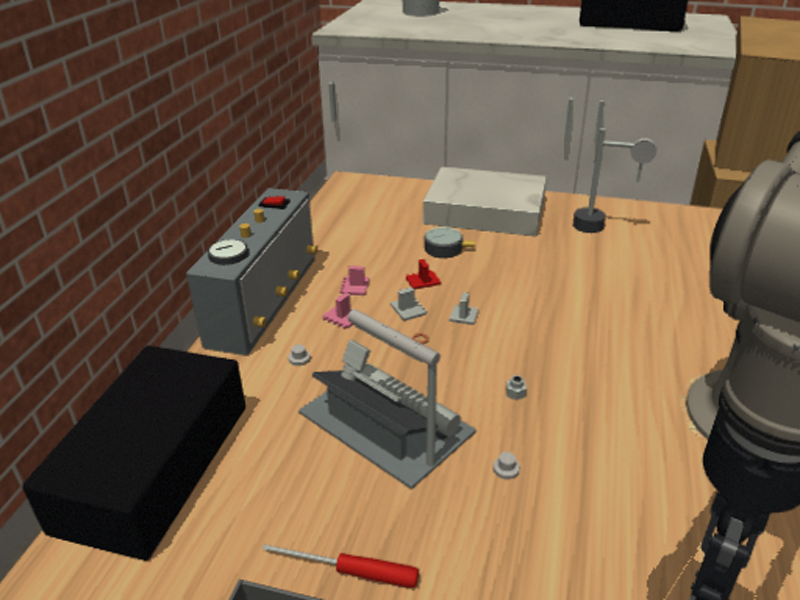

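```bash
cat > h.py <<'E'
import cv2,numpy as np
from rig import *
def cal(n):
    c=get_calibration(n); R=cv2.Rodrigues(np.array(c["rvec"],float))[0]; return np.array(c["mtx"]),np.array(c["dist_coeffs"],float),R,np.ravel(c["tvec"])
def ray(n,p):
    K,d,R,t=cal(n); q=cv2.undistortPoints(np.array([[p]],float),K,d).ravel()
    return -R.T@t, R.T@np.array([q[0],q[1],1])
def onz(n,p,z):
    o,v=ray(n,p); return o+v*(z-o[2])/v[2]
def tri(pt,ps):
    (o1,v1),(o2,v2)=ray("top",pt),ray("side",ps)
    s,*_=np.linalg.lstsq(np.c_[v1,-v2],o2-o1,rcond=None); a,b=o1+s[0]*v1,o2+s[1]*v2
    return (a+b)/2,np.linalg.norm(a-b)
def proj(n,P):
    K,d,R,t=cal(n); return cv2.projectPoints(np.atleast_2d(P).astype(float),R,t,K,d)[0].reshape(-1,2)
def crop(im,x,y,w,h,s):
    return cv2.resize(im[y:y+h,x:x+w,::-1],None,fx=s,fy=s,interpolation=cv2.INTER_CUBIC)
def grid(c,x,y,s,st=10):
    for g in range(-(-x//st)*st,x+c.shape[1]//s+1,st): cv2.line(c,(int((g-x)*s),0),(int((g-x)*s),6),(0,255,255),1); cv2.putText(c,str(g),(int((g-x)*s),16),0,.33,(0,255,255),1)
    for g in range(-(-y//st)*st,y+c.shape[0]//s+1,st): cv2.line(c,(0,int((g-y)*s)),(6,int((g-y)*s)),(0,255,255),1); cv2.putText(c,str(g),(8,int((g-y)*s)+4),0,.33,(0,255,255),1)
    return c
def shot(out,parts,ims=None):
    cs=[]
    for n,x,y,w,h,s in parts:
        im=read_camera(n) if ims is None else ims[n]
        cs.append(grid(crop(im,x,y,w,h,s),x,y,s))
    H=max(c.shape[0] for c in cs); cv2.imwrite(out,np.hstack([np.pad(c,((0,H-c.shape[0]),(0,0),(0,0))) for c in cs]))
E
python3 - <<'E'
from h import *
I={n:np.load(n+"0.npy") for n in("top","side")}
shot("pics/bed.png",[("top",165,142,96,96,4),("side",185,192,130,120,3)],I)
shot("pics/leaf.png",[("top",275,125,90,100,4),("side",205,162,108,50,4)],I)
E
```

```text
(no output)
```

View pics/bed.png

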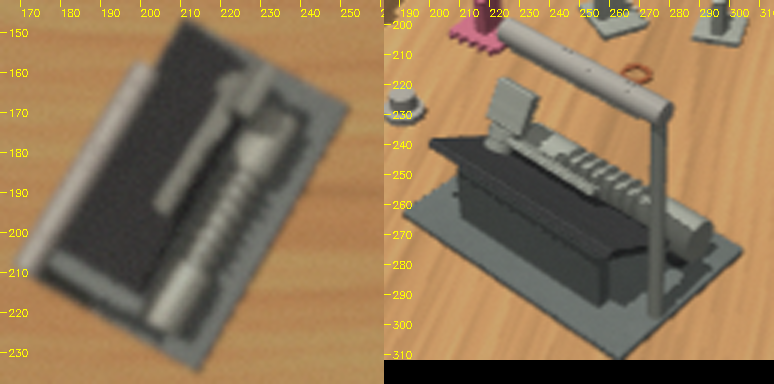

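View pics/leaf.png

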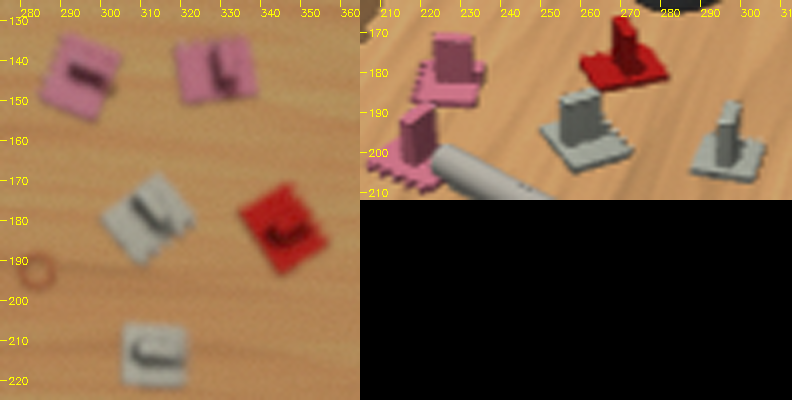

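```bash
python3 - <<'E'
from h import *
np.set_printoptions(precision=4,suppress=True)
I={n:np.load(n+"0.npy") for n in("top","side")}
print("bedcorner",tri((210.7,147),(201,239.7)))
a,b=onz("top",(200,159),.2),onz("top",(170,208),.2);print("lamp",a,b,np.linalg.norm(a-b),np.degrees(np.arctan2(*(b-a)[[1,0]])))
print("lamp tri",tri((200,159),(225.5,201.5)),tri((170,208),(279,228)))
print("base",tri((251,168),(304,275.3)),tri((215,234.5),(263.7,311.3)))
print("spindle near end",tri((206,222),(291,271)))
g=cv2.cvtColor(I["top"],cv2.COLOR_RGB2HSV)
m=((g[...,1]<70)&(g[...,2]>60)).astype(np.uint8)
for nm,(x,y) in dict(A=(312,180),B=(314,213)).items():
    w=np.zeros_like(m); w[y-17:y+17,x-18:x+18]=m[y-17:y+17,x-18:x+18]
    cs=cv2.findContours(w,cv2.RETR_EXTERNAL,cv2.CHAIN_APPROX_NONE)[0]; c=max(cs,key=cv2.contourArea).reshape(-1,2)
    P=np.array([onz("top",p,.006)[:2]*1000 for p in c],np.float32)
    r=cv2.minAreaRect(P); print(nm,len(c),r,"\n",cv2.boxPoints(r))
E
```

```text
bedcorner (array([0.6663, 0.1509, 0.076 ]), np.float64(0.002246465327901585))
lamp [0.5963 0.1599 0.2   ] [0.4684 0.2268 0.2   ] 0.144346255971046 152.38822642146442
lamp tri (array([0.5952, 0.1593, 0.2034]), np.float64(0.0003151582864240503)) (array([0.4656, 0.225 , 0.2063]), np.float64(0.003949893381861104))
base (array([ 0.5301,  0.0456, -0.0467]), np.float64(0.2125329931147751)) (array([ 0.4681,  0.1541, -0.1232]), np.float64(0.08643995515927563))
spindle near end (array([0.4493, 0.1581, 0.0319]), np.float64(0.0054246694175182))
A 52 ((596.2630615234375, -156.19857788085938), (47.59867477416992, 60.13041687011719), 39.71615982055664) 
 [[ 558.745  -148.2793]
 [ 597.1674 -194.5327]
 [ 633.7811 -164.1179]
 [ 595.3588 -117.8644]]
B 55 ((489.92071533203125, -160.3332061767578), (45.958763122558594, 42.7967643737793), 0.2623613476753235) 
 [[ 466.8436 -139.0403]
 [ 467.0396 -181.8366]
 [ 512.9979 -181.6261]
 [ 512.8019 -138.8298]]
```

```bash
python3 - <<'E'
from h import *
I={n:np.load(n+"0.npy") for n in("top","side")}
for n in I: I[n]=np.clip((I[n].astype(float)/200)**.6*255,0,255).astype(np.uint8)
shot("pics/bed2.png",[("top",165,142,54+32,95,5),("side",220,212,74,74,5)],I)
E
```

```text
(no output)
```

View pics/bed2.png

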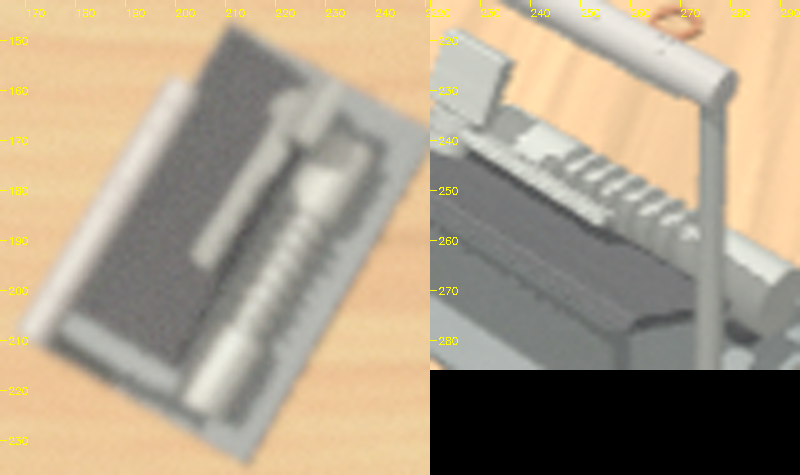

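```bash
python3 - <<'E'
from h import *
I={n:np.load(n+"0.npy") for n in("top","side")}
O=np.array([.5376,.1205]);a=np.radians(62.4)
ux=np.array([np.cos(a),np.sin(a)]);uy=np.array([-ux[1],ux[0]])
def rect(n,z0,sl,X,Y,s):
    yy,xx=np.meshgrid(np.arange(Y[0],Y[1],1/s),np.arange(X[0],X[1],1/s),indexing="ij")
    u=(xx*np.cos(sl))[...,None]*ux+yy[...,None]*uy
    P=np.dstack([O[0]+u[...,0]/1000,O[1]+u[...,1]/1000,z0+xx*np.sin(sl)/1000])
    q=proj(n,P.reshape(-1,3)).astype(np.float32).reshape(xx.shape+(2,))
    im=cv2.remap(I[n],q[...,0],q[...,1],cv2.INTER_CUBIC)
    im=np.clip((np.clip(im,0,200)/200.)**.6*255,0,255).astype(np.uint8)
    c=im[:,:,::-1].copy()
    for g in range(int(X[0]),int(X[1]),20): cv2.putText(c,str(g),(int((g-X[0])*s)-6,10),0,.33,(0,255,255),1); cv2.line(c,(int((g-X[0])*s),12),(int((g-X[0])*s),18),(0,255,255),1)
    for g in range(int(Y[0]),int(Y[1]),10): cv2.putText(c,str(g),(4,int((g-Y[0])*s)+4),0,.33,(0,255,255),1); cv2.line(c,(0,int((g-Y[0])*s)),(4,int((g-Y[0])*s)),(0,255,255),1)
    return c
A=rect("top",.030,0,(-50,50),(-120,120),2.5);B=rect("top",.027,np.pi/6,(10,120),(-120,120),2.5);C=rect("side",.027,np.pi/6,(0,110),(-120,120),2.5)
cv2.imwrite("pics/rect.png",np.hstack([A,B,C]))
E
```

```text
(no output)
```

View pics/rect.png

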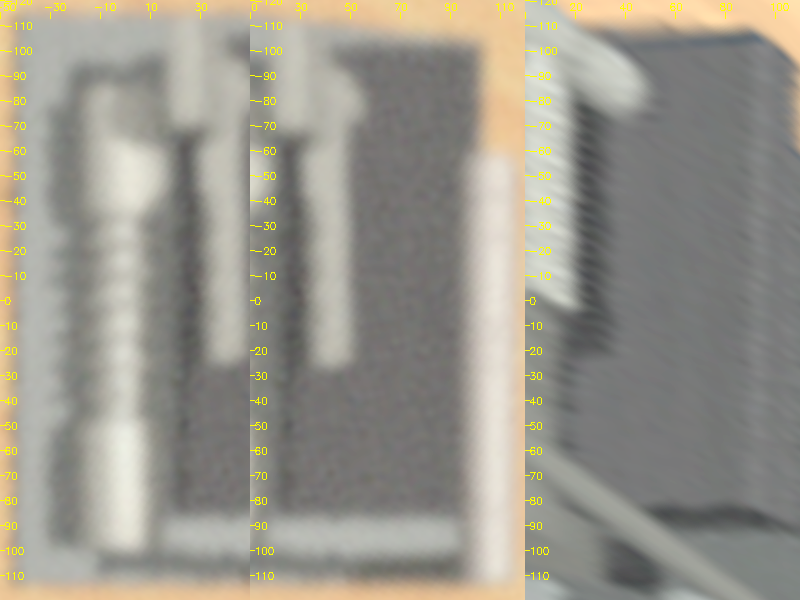

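```bash
cat > bed.py <<'E'
from h import *
np.set_printoptions(precision=1,suppress=True)
a=np.radians(62.4); ux=np.array([np.cos(a),np.sin(a)]); uy=np.array([-ux[1],ux[0]])
O=np.array([541,118.6]); H0=29.
def W(x,y,z):
    p=O+ux*(x*.866-z*.5)+uy*y; return np.array([p[0],p[1],H0+x*.5+z*.866])
E
python3 - <<'E'
from bed import *
I={n:np.load(n+"0.npy") for n in("top","side")}
for nm,P in dict(corner=W(100,-100,0),corner2=W(100,90,0),wingtop_a=W(43,-95,55),wingtop_b=W(43,-55,55),wingc=W(43,-75,42),bartip=W(50,29,15),lampA=[596,160,200],spinNearTop=W(0,100,3)).items():
    print(nm,np.array(P),*[proj(n,np.array(P)/1000) for n in("top","side")])
ys=np.arange(-80,100,.5); acc=0
for u in(-5,-3,-1,1): 
    P=np.array([np.r_[O+ux*u+uy*y,49] for y in ys])/1000; q=proj("top",P).astype(np.float32)
    acc=acc+cv2.remap(cv2.cvtColor(I["top"],cv2.COLOR_RGB2GRAY),q[None,:,0],q[None,:,1],cv2.INTER_CUBIC)[0].astype(float)
print((acc[::6]/4).round(0).tolist())
s=(ys>-25)&(ys<40); y=ys[s]; A=np.c_[np.ones_like(y),y,y*y,np.cos(2*np.pi*y/12),np.sin(2*np.pi*y/12)]
c=np.linalg.lstsq(A,acc[s]/4,rcond=None)[0]; ph=np.arctan2(-c[4],-c[3])*12/2/np.pi
print("groove phase",ph%12,"amp",np.hypot(c[3],c[4]))
E
```

```text
corner [669.7 149.   79. ] [[211.3 146. ]] [[199.4 237.9]]
corner2 [501.4 237.   79. ] [[177.  202.1]] [[259.4 275.7]]
wingtop_a [629.7  83.2  98.1] [[232.9 158.1]] [[223.6 217.5]]
wingtop_b [594.3 101.7  98.1] [[225.8 170. ]] [[235.4 224.2]]
wingc [615.   98.2  86.9] [[227.7 164. ]] [[227.7 225.7]]
bartip [531.9 163.8  67. ] [[204.1 193. ]] [[254.3 255.2]]
lampA [596 160 200] [[199.9 159.1]] [[225.1 202.9]]
spinNearTop [451.7 163.6  31.6] [[204.2 222.1]] [[288.3 272.3]]
[72.0, 85.0, 92.0, 95.0, 94.0, 96.0, 98.0, 106.0, 129.0, 152.0, 163.0, 165.0, 166.0, 165.0, 164.0, 162.0, 154.0, 139.0, 128.0, 132.0, 134.0, 125.0, 126.0, 136.0, 135.0, 126.0, 125.0, 133.0, 134.0, 126.0, 130.0, 140.0, 142.0, 132.0, 130.0, 140.0, 143.0, 136.0, 135.0, 138.0, 139.0, 134.0, 133.0, 134.0, 139.0, 154.0, 166.0, 168.0, 171.0, 170.0, 168.0, 169.0, 168.0, 169.0, 170.0, 168.0, 168.0, 164.0, 162.0, 161.0]
groove phase 8.673421909619865 amp 5.705130559473154
```

```bash
python3 - <<'E'
from bed import *
T=np.array([167.8,497.1,230.7])
for th,off in((.1,32),(.1,14),(.3,14),(.5,14),(.7,14),(.9,14),(1.1,14),(1.3,14),(1.45,14),(1.5,30)):
    n=np.array([np.cos(th),-np.sin(th)]); c=np.array([43,-75])+14*np.array([-np.sin(th),-np.cos(th)])+6*n
    p=W(c[0],c[1],30); p[:2]+=off*(n[0]*ux+n[1]*uy)
    print(th,off,p,p-T,"yaw",round(np.radians(62.4-71.3)-th,2))
E
```

```text
0.1 32 [650.1 127.1  78.8] [ 482.3 -370.  -151.9] yaw -0.26
0.1 14 [640.2 112.   78.8] [ 472.4 -385.1 -151.9] yaw -0.26
0.3 14 [641.7 107.7  77.3] [ 473.9 -389.4 -153.4] yaw -0.46
0.5 14 [642.3 103.2  75.8] [ 474.5 -393.9 -154.9] yaw -0.66
0.7 14 [641.9  98.7  74.3] [ 474.1 -398.4 -156.4] yaw -0.86
0.9 14 [640.5  94.4  72.9] [ 472.7 -402.7 -157.8] yaw -1.06
1.1 14 [638.2  90.5  71.6] [ 470.4 -406.6 -159.1] yaw -1.26
1.3 14 [635.1  87.1  70.5] [ 467.3 -410.  -160.2] yaw -1.46
1.45 14 [632.4  85.   69.9] [ 464.6 -412.1 -160.8] yaw -1.61
1.5 30 [646.   78.   69.7] [ 478.2 -419.1 -161. ] yaw -1.66
```

Emit:
{"name": "send_rows", "arguments": {"commands": [[40, -30, 110, -0.1, -1], [140, -110, 130, -0.26, -1], [240, -180, 130, -0.26, -1], [340, -260, 130, -0.26, -1], [440, -330, 130, -0.26, -1], [484, -366, 130, -0.26, -1], [484, -366, 130, -0.26, -1], [484, -366, 130, -0.26, -1], [484, -366, 130, -0.26, -1], [484, -366, 130, -0.26, -1], [484, -366, 130, -0.26, -1], [484, -366, 80, -0.26, -1], [484, -366, 20, -0.26, -1], [484, -366, -40, -0.26, -1], [484, -366, -100, -0.26, -1], [484, -366, -150, -0.26, -1], [484, -366, -150, -0.26, -1], [484, -366, -150, -0.26, -1]], "force": 30}}

```text
time: 2.35
tool_pos: [0.6533, 0.1315, 0.0834]
tcp_rot: [0.001, 0.289, 0.957, 0.001]
contact_force: [-0.2, -0.8, 0.6]
width: -0.0
gripper_force: 0.0
```

Emit:
{"name": "send_rows", "arguments": {"commands": [[-5, -9, -2, 0, -1], [-11, -18, -2, 0, -1], [-11.5, -19, -2, 0, -1], [-10.5, -21, -3, -0.1, -1], [-10, -23.5, -3.5, -0.2, -1], [-9.7, -26, -4, -0.3, -1], [-9.5, -28, -5, -0.4, -1], [-9.7, -30, -6, -0.5, -1], [-10, -32.5, -6.5, -0.6, -1], [-10.7, -34.5, -7, -0.7, -1], [-11.5, -36.5, -8, -0.8, -1], [-12.5, -38.5, -8.5, -0.9, -1], [-13.5, -40.5, -9, -1.0, -1], [-15, -42, -9.5, -1.1, -1], [-16.5, -44, -10, -1.2, -1], [-18, -45, -10.5, -1.3, -1], [-21, -45, -11, -1.35, -1], [-22, -44.5, -11, -1.35, -1], [-22, -44.5, -11, -1.35, -1]]}}

```text
time: 4.72
tool_pos: [0.633, 0.0848, 0.0713]
tcp_rot: [0.003, 0.824, 0.567, 0.002]
contact_force: [8.3, -7.9, -5.1]
width: 0.0001
gripper_force: 4.6
```

```bash
python3 - <<'E'
from bed import *
shot("pics/k1.png",[("side",180,180,130,130,3),("top",165,130,110,110,3)])
s=state();print(s["contact_force"],s["torque"],s["tool_pos"])
E
```

```text
[ 8.2 -6.9 -4.5] [-1.1 -1.3  0.1] [0.6 0.1 0.1]
```

View pics/k1.png

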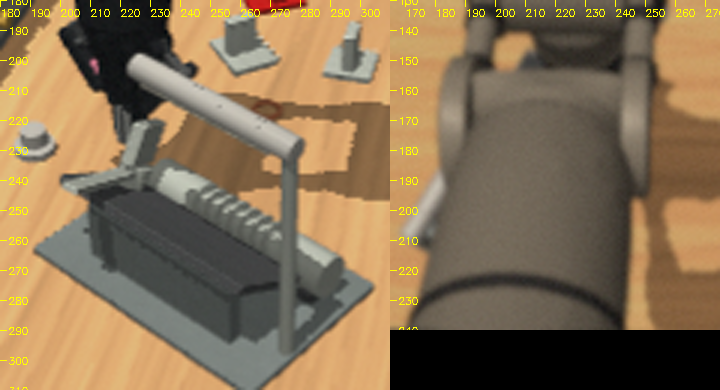

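Candidates in the top view: grey A (312,180), 60 x ~48 mm, and grey B (314,213), 46 x 43 mm. The pink leaves at (293,143) and (330,143) and the red one at (345,183) are look-alikes to leave alone. A matches the coarse leaf (60 mm wide), and the enlarged crop already showed its toothed edge facing the robot's side. The last picture shows the keeper bar pointing up the slope, with its end at side (195,243).

Emit:
{"name": "send_rows", "arguments": {"commands": [[13, -7, 1, 0, -1], [13, -7, 60, 0, -1], [13, -20, 110, -0.1, -1], [0, -80, 130, -0.25, 0], [-20, -140, 130, -0.4, 0], [-38, -200, 130, -0.51, 0], [-38, -247, 100, -0.51, 0], [-38, -247, 50, -0.51, 0], [-38, -247, 10, -0.51, 0], [-38, -247, 0, -0.51, 0], [-38, -247, -20, -0.51, 0], [-38, -247, -40, -0.51, 0], [-38, -247, -51, -0.51, 0], [-38, -247, -51, -0.51, 0], [-38, -247, -51, -0.51, 0]]}}

```text
time: 6.7
tool_pos: [0.5928, -0.1603, 0.0205]
tcp_rot: [0.001, 0.94, 0.341, 0.001]
contact_force: [0.4, -0.5, 0.1]
width: 0.0426
gripper_force: 0.0
```

```bash
python3 - <<'E'
from bed import *
shot("pics/l1.png",[("side",200,110,120,110,6)])
s=state();print(s["contact_force"],s["tool_pos"]*1000)
E
```

```text
[-0.5 -0.7  0.3] [ 592.7 -160.4   20.5]
```

View pics/l1.png

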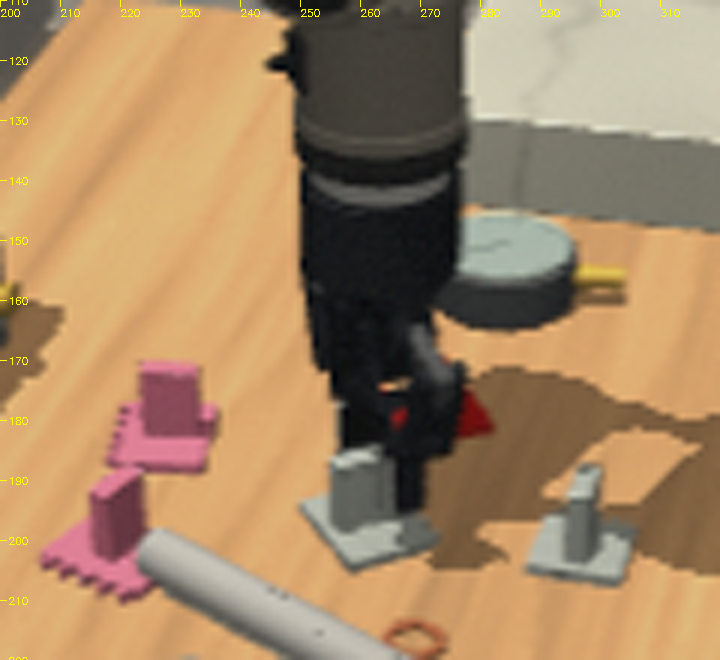

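Leaf A (rib at (260,192), teeth on its right edge at (271,200)) stands between the two fingers, gripped towards the tooth side. Fingers close now.

Emit:
{"name": "send_rows", "arguments": {"commands": [[0, 0, 0, 0, -1], [0, 0, 0, 0, -1], [0, 0, 0, 0, -1], [0, 0, 0, 0, -1], [0, 0, 0, 0, -1], [0, 0, 0, 0, -1], [0, 0, 30, 0, -1], [0, 0, 60, 0, -1], [0, 0, 80, 0, -1], [0, 0, 80, 0, -1]], "force": 25}}

```text
time: 8.0
tool_pos: [0.5925, -0.1603, 0.1002]
tcp_rot: [0.001, 0.94, 0.341, 0.001]
contact_force: [-0.9, -0.2, -2.5]
width: 0.0115
gripper_force: 27.4
```

```bash
python3 - <<'E'
from bed import *
s=state();p=s["tool_pos"]*1000;q=s["tcp_rot"];yaw=np.degrees(np.arctan2(q[2]**2-q[1]**2,2*q[1]*q[2]));print(p,yaw,s["width"],s["contact_force"])
# pivot (grasp point) targets in vertical plane: u from O, height v above axis; TCP is 19 lower
yc=8.7
for nm,du,dv in(("above",-30,90),("touch",-28,58),("end",-45,40)):
    t=np.r_[O+ux*(-1.5+du)+uy*yc,H0+2.6+dv-19]; print(nm,t,t-p)
for nm,x,z in(("seat",33,38),("seat+12z",33,50),("seat+25z",33,63)):
    t=W(x,yc,z)-[0,0,19]; print(nm,t,t-p)
E
```

```text
[ 592.5 -160.3  100.2] -50.13229379531756 0.011455690264748563 [-0.9 -0.2 -2.5]
above [518.7  94.7 102.6] [-73.9 255.    2.4]
touch [519.6  96.5  70.6] [-72.9 256.7 -29.6]
end [511.7  81.4  52.6] [-80.8 241.7 -47.6]
seat [537.7 131.1  59.4] [-54.8 291.4 -40.8]
seat+12z [534.9 125.8  69.8] [-57.6 286.1 -30.4]
seat+25z [531.9 120.   81.1] [-60.6 280.3 -19.1]
```

Emit:
{"name": "send_rows", "arguments": {"commands": [[-10, 40, 40, 0.1, -1], [-30, 95, 40, 0.25, -1], [-45, 150, 40, 0.39, -1], [-60, 205, 40, 0.39, -1], [-74, 255, 30, 0.39, -1], [-74, 255, 5, 0.39, -1], [-73, 256, -20, 0.39, -1], [-73, 256, -20, 0.39, -1], [-73, 256, -25, 0.39, -1], [-73, 256, -28, 0.39, -1], [-73, 256, -28, 0.39, -1]]}}

```text
time: 9.38
tool_pos: [0.5192, 0.0957, 0.0716]
tcp_rot: [0.0, 0.856, 0.516, 0.0]
contact_force: [-0.1, 0.3, -2.1]
width: 0.0115
gripper_force: 27.3
```

Emit:
{"name": "send_rows", "arguments": {"commands": [[-1, -2, -3, 0, -1], [-2, -4, -5, 0, -1], [-2.5, -5, -7, 0, -1], [-3, -6, -8, 0, -1], [-4, -7, -10, 0, -1], [-4.5, -9, -11, 0, -1]]}}

```text
time: 10.12
tool_pos: [0.5155, 0.0874, 0.0619]
tcp_rot: [0.0, 0.856, 0.516, 0.002]
contact_force: [-2.1, 3.0, 7.2]
width: 0.0115
gripper_force: 30.5
```

Emit:
{"name": "send_rows", "arguments": {"commands": [[-1, -2, -3, 0, -1], [-2, -3, -5, 0, -1], [-3, -5, -7, 0, -1], [-4, -6, -8, 0, -1], [-4, -6, -8, 0, -1]]}}

```text
time: 10.75
tool_pos: [0.5123, 0.081, 0.0541]
tcp_rot: [0.001, 0.856, 0.516, 0.002]
contact_force: [0.5, 1.0, 7.3]
width: 0.0115
gripper_force: 32.6
```

```bash
python3 - <<'E'
from bed import *
s=state();print(s["contact_force"],s["tool_pos"]*1000,s["torque"])
shot("pics/t1.png",[("side",215,170,110,120,5)])
E
```

```text
[0.5 1.  7.3] [512.3  81.   54.1] [ 0.5 -0.1  0. ]
```

View pics/t1.png

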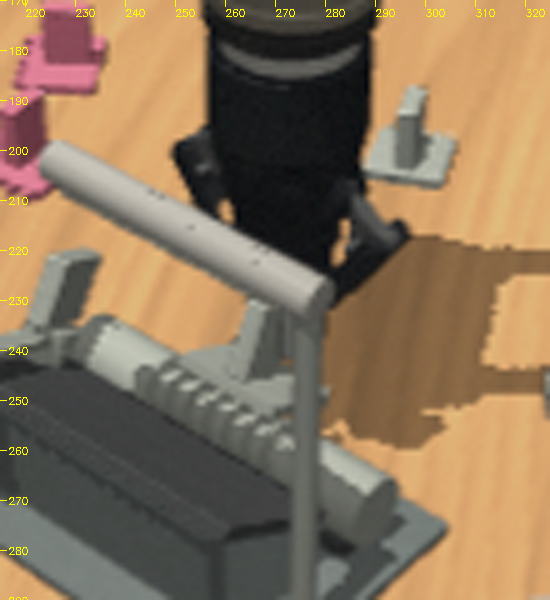

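The picture shows the leaf plate behind the spindle at (262,240), tilted with its teeth down, and the rib at (263,233). The tilt is good, so I lift it and go over the seat.

Emit:
{"name": "send_rows", "arguments": {"commands": [[-4, -6, 20, 0, -1], [-2, -4, 45, 0, -1], [8, 16, 48, 0, -1], [17, 34, 45, 0, -1], [25, 50, 42, 0, -1], [25, 50, 36, 0, -1], [25, 50, 30, 0, -1], [25, 50, 30, 0, -1]]}}

```text
time: 11.8
tool_pos: [0.5347, 0.1304, 0.0813]
tcp_rot: [-0.0, 0.856, 0.516, -0.001]
contact_force: [0.5, 0.0, -1.9]
width: 0.0112
gripper_force: 31.2
```

Emit:
{"name": "send_rows", "arguments": {"commands": [[0, 0, -4, 0, -1], [0, 0, -8, 0, -1], [0, 0, -11, 0, -1], [0, 0, -11, 0, -1]]}}

```text
time: 12.3
tool_pos: [0.5354, 0.1309, 0.0711]
tcp_rot: [-0.0, 0.856, 0.517, -0.0]
contact_force: [0.5, -0.0, -2.2]
width: 0.0111
gripper_force: 31.2
```

Emit:
{"name": "send_rows", "arguments": {"commands": [[2, 0, -2, 0, -1], [2, 0, -4, 0, -1], [2, 0, -5, 0, -1], [2, 0, -5, 0, -1]]}}

```text
time: 12.8
tool_pos: [0.5374, 0.1309, 0.0662]
tcp_rot: [0.0, 0.856, 0.517, -0.0]
contact_force: [-0.0, -0.1, -0.9]
width: 0.0115
gripper_force: 31.2
```

Emit:
{"name": "send_rows", "arguments": {"commands": [[0, 0, -1, 0, -1], [0, 0, -2, 0, -1], [0, 0, -3, 0, -1], [0, 0, -3, 0, -1]]}}

```text
time: 13.3
tool_pos: [0.5375, 0.1311, 0.0635]
tcp_rot: [-0.0, 0.856, 0.517, 0.0]
contact_force: [-1.3, 1.9, 1.7]
width: 0.0114
gripper_force: 31.6
```

Emit:
{"name": "send_rows", "arguments": {"commands": [[0, 0, -1, 0, -1], [0, 0, -2, 0, -1], [0, 0, -2, 0, -1]]}}

```text
time: 13.68
tool_pos: [0.5375, 0.1309, 0.063]
tcp_rot: [0.0, 0.856, 0.517, 0.0]
contact_force: [-7.3, -1.3, 15.3]
width: 0.0116
gripper_force: 33.5
```

Emit:
{"name": "send_rows", "arguments": {"commands": [[-0.5, 0.3, 1.5, 0, -1], [-1, 0.5, 1.5, 0, -1], [-1.3, 0.7, 0, 0, -1], [-1.3, 0.7, 0, 0, -1]]}}

```text
time: 14.18
tool_pos: [0.5373, 0.1309, 0.0627]
tcp_rot: [0.001, 0.856, 0.517, 0.001]
contact_force: [-3.1, -4.6, 12.0]
width: 0.0116
gripper_force: 33.4
```

Emit:
{"name": "send_rows", "arguments": {"commands": [[-1, 0.5, 0, 0, -1], [-1, 0.5, -1, 0, -1], [-1, 0.5, -1, 0, -1]]}}

```text
time: 14.55
tool_pos: [0.5372, 0.1309, 0.0623]
tcp_rot: [0.002, 0.856, 0.517, 0.002]
contact_force: [-1.1, -8.1, 14.5]
width: 0.0116
gripper_force: 34.0
```

Emit:
{"name": "send_rows", "arguments": {"commands": [[0, -0.8, -0.5, 0, -1], [0, -1.5, -1, 0, -1], [-0.3, -2.2, -1.5, 0, -1], [-0.5, -3, -2, 0, -1], [-0.5, -3, -2, 0, -1]]}}

```text
time: 15.18
tool_pos: [0.5371, 0.1305, 0.0616]
tcp_rot: [0.001, 0.856, 0.516, 0.004]
contact_force: [-3.7, 4.1, 23.0]
width: 0.0115
gripper_force: 35.1
```

```bash
python3 - <<'E'
from bed import *
s=state();p=s["tool_pos"]*1000;d=p[:2]-O;f=s["contact_force"];print(p,"u,y",d@ux,d@uy,"F u,y,z",f[:2]@ux,f[:2]@uy,f[2],s["torque"],"seat u 9.6 z 59.4")
shot("pics/s1.png",[("side",215,190,100,95,6)])
E
```

```text
[537.1 130.5  61.6] u,y 8.75552333542823 8.930277749340382 F u,y,z 1.953341166438102 5.19692449659419 22.986086665769147 [1.2 0.5 0.1] seat u 9.6 z 59.4
```

View pics/s1.png

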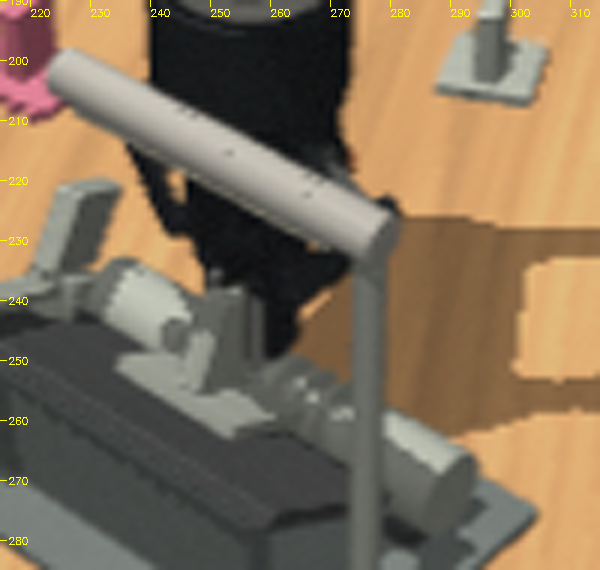

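The picture shows the leaf on the bed under the lamp. Its back edge runs from (235,250) to (254,263), its teeth point at the spindle, and its right edge runs to (261,259).

```bash
python3 - <<'E'
from bed import *
import bed
im=read_camera("side"); np.save("s1.npy",im)
for h in(27.,28.,29.):
    bed.H0=h; print(h,*[proj("side",W(x,y,z)/1000)[0] for x,y,z in((63,-21.3,6),(63,38.7,6),(63,38.7,0),(18,38.7,6),(43+15,8.7,46),(43-15,8.7,46))])
E
```

```text
27.0 [233.8 250. ] [252.8 261.7] [251.9 264.1] [264.2 260.3] [250.  239.9] [257.7 239.4]
28.0 [233.7 249.7] [252.8 261.4] [251.9 263.8] [264.2 260. ] [250.  239.5] [257.7 239.1]
29.0 [233.7 249.4] [252.8 261. ] [251.9 263.4] [264.2 259.6] [250.  239.2] [257.7 238.8]
```

Emit:
{"name": "send_rows", "arguments": {"commands": [[0.5, 0.5, 3, 0, -1], [0.5, 0.5, 4, 0, -1], [0.5, 0.5, 4, 0, -0.5], [0.5, 0.5, 4, 0, -0.3], [0.5, 0.5, 4, 0, -0.3], [0.5, 0.5, 4, 0, -0.3], [0.5, 0.5, 4, 0, -0.3]]}}

```text
time: 16.15
tool_pos: [0.5352, 0.1295, 0.0623]
tcp_rot: [0.0, 0.856, 0.517, -0.0]
contact_force: [0.1, 0.4, -0.5]
width: 0.0297
gripper_force: 0.0
```

```bash
python3 - <<'E'
from bed import *
s=state();p=s["tool_pos"]*1000;d=p[:2]-O;f=s["contact_force"];print(p,"u,y",d@ux,d@uy,"F u,y,z",f[:2]@ux,f[:2]@uy,f[2],s["width"])
im=read_camera("side"); np.save("s2.npy",im); o=np.load("s1.npy")
g=[cv2.cvtColor(i,cv2.COLOR_RGB2GRAY).astype(np.float32)[238:270,228:266] for i in(o,im)]
# plate-only shift old->new
print(cv2.phaseCorrelate(g[0],g[1],cv2.createHanningWindow(g[0].shape[::-1],cv2.CV_32F)))
print(im[244:268,228:266].mean(2).astype(int)[::1].tolist().__str__().replace("], [","\n"))
E
```

```text
[535.2 129.5  62.3] u,y 6.97714440697778 10.199473825350598 F u,y,z 0.3795357391466826 0.06573472347573028 -0.47097430235124177 0.029700425192612515
((-0.13695769403915747, -0.12201245215087653), 0.9854080606251955)
[[66, 66, 65, 66, 66, 87, 122, 141, 151, 160, 164, 170, 174, 157, 109, 109, 108, 106, 102, 98, 102, 100, 95, 90, 78, 81, 81, 78, 80, 86, 108, 104, 67, 76, 62, 20, 21, 22
67, 65, 66, 67, 65, 67, 70, 94, 124, 147, 156, 163, 167, 151, 104, 106, 104, 95, 106, 137, 150, 134, 100, 89, 81, 81, 81, 80, 79, 79, 81, 74, 68, 76, 61, 23, 26, 18
68, 68, 66, 66, 67, 66, 66, 67, 79, 112, 140, 151, 159, 145, 104, 102, 96, 89, 116, 152, 150, 147, 130, 85, 82, 82, 81, 78, 81, 81, 76, 63, 67, 75, 62, 27, 26, 17
66, 68, 68, 67, 66, 66, 66, 66, 67, 64, 88, 127, 147, 138, 104, 99, 93, 92, 119, 152, 149, 146, 128, 78, 81, 81, 79, 79, 84, 89, 77, 65, 65, 75, 61, 20, 22, 20
65, 66, 67, 68, 66, 67, 68, 71, 73, 78, 87, 109, 127, 134, 131, 104, 99, 105, 133, 150, 148, 143, 115, 80, 80, 80, 80, 80, 81, 91, 93, 71, 65, 75, 61, 18, 20, 23
65, 65, 65, 65, 67, 67, 77, 103, 123, 142, 155, 155, 153, 154, 1
[... 2292 characters left out ...]
62, 65, 65, 62, 65, 63, 64, 66, 66, 65, 72, 79, 66, 58, 67, 66, 66, 66, 66, 66, 66, 66, 62, 62
72, 71, 68, 57, 58, 58, 65, 67, 64, 68, 68, 68, 69, 72, 77, 68, 66, 63, 64, 64, 64, 65, 64, 66, 68, 64, 64, 65, 65, 65, 65, 66, 65, 67, 66, 66, 67, 60
71, 71, 72, 71, 67, 58, 56, 62, 68, 72, 72, 72, 69, 69, 66, 71, 72, 66, 66, 64, 63, 64, 65, 66, 64, 66, 66, 64, 65, 67, 68, 66, 67, 67, 65, 66, 67, 66
71, 71, 71, 71, 71, 67, 57, 56, 60, 63, 70, 70, 64, 70, 67, 68, 72, 77, 70, 66, 67, 63, 63, 63, 64, 66, 66, 65, 65, 64, 65, 65, 67, 67, 66, 66, 65, 66
72, 73, 71, 71, 71, 72, 68, 63, 68, 58, 59, 66, 69, 67, 71, 69, 70, 68, 72, 77, 71, 67, 65, 63, 65, 66, 65, 67, 67, 66, 66, 65, 65, 64, 67, 65, 66, 67]]
```

Emit:
{"name": "send_rows", "arguments": {"commands": [[0, 0, 20, 0, -0.3], [0, 0, 45, 0, -0.3], [-3, -7, 48, 0, -1], [-5.3, -13, 48, 0, -1], [-5.3, -13, 48, 0, -1], [-5.3, -13, 40, 0, -1], [-5.3, -13, 32, 0, -1], [-5.3, -13, 28, 0, -1], [-5.3, -13, 26, 0, -1], [-5.3, -13, 26, 0, -1]]}}

```text
time: 17.45
tool_pos: [0.5299, 0.1166, 0.0882]
tcp_rot: [0.0, 0.856, 0.517, -0.0]
contact_force: [-0.3, -0.1, 0.0]
width: -0.0001
gripper_force: 0.0
```

Emit:
{"name": "send_rows", "arguments": {"commands": [[0, 0, -1, 0, -1], [0, 0, -2, 0, -1], [0, 0, -3, 0, -1], [0, 0, -3, 0, -1]]}}

```text
time: 17.95
tool_pos: [0.5299, 0.1164, 0.0853]
tcp_rot: [0.0, 0.856, 0.517, -0.0]
contact_force: [-0.7, -0.4, 1.4]
width: -0.0002
gripper_force: 0.7
```

Touch at 85 mm; press gently.

Emit:
{"name": "send_rows", "arguments": {"commands": [[0, 0, -1, 0, -1], [0, 0, -2, 0, -1], [0, 0, -2, 0, -1]]}}

```text
time: 18.32
tool_pos: [0.5296, 0.1159, 0.0832]
tcp_rot: [0.0, 0.856, 0.517, -0.001]
contact_force: [-2.0, -5.6, 2.0]
width: 0.0001
gripper_force: 2.7
```

Emit:
{"name": "send_rows", "arguments": {"commands": [[0, 0, -1, 0, -1], [0, 0, -2, 0, -1], [0, 0, -3, 0, -1], [0, 0, -3, 0, -1]]}}

```text
time: 18.82
tool_pos: [0.5295, 0.1154, 0.0817]
tcp_rot: [0.001, 0.856, 0.517, -0.001]
contact_force: [-6.7, -7.8, 15.0]
width: 0.0002
gripper_force: 8.9
```

```bash
python3 - <<'E'
from bed import *
s=state();p=s["tool_pos"]*1000;d=p[:2]-O;f=s["contact_force"];print(p,"u,y",d@ux,d@uy,"F u,y,z",f[:2]@ux,f[:2]@uy,f[2])
im=read_camera("side"); np.save("s3.npy",im); o=np.load("s2.npy")
g=[cv2.cvtColor(i,cv2.COLOR_RGB2GRAY).astype(np.float32)[247:266,230:262] for i in(o,im)]
print(cv2.phaseCorrelate(g[0],g[1],cv2.createHanningWindow(g[0].shape[::-1],cv2.CV_32F)))
print(im[256:266,248:268].mean(2).astype(int).tolist().__str__().replace("], [","\n"))
E
```

```text
[529.5 115.4  81.7] u,y -8.113345276118837 8.712127955429807 F u,y,z -9.988160902076753 2.3440431641420387 15.03316428353527
((0.277830555016644, 0.347412839065008), 1.0281890526413917)
[[144, 145, 143, 142, 142, 144, 128, 95, 93, 87, 88, 89, 87, 92, 101, 99, 89, 98, 143, 160
148, 144, 145, 144, 142, 141, 141, 141, 127, 95, 92, 87, 85, 87, 96, 93, 87, 94, 104, 104
149, 148, 146, 144, 144, 142, 141, 140, 141, 142, 128, 95, 93, 87, 87, 88, 89, 97, 103, 99
146, 147, 149, 148, 145, 145, 144, 141, 140, 140, 138, 137, 122, 90, 87, 85, 85, 92, 99, 94
95, 126, 145, 149, 148, 145, 140, 139, 136, 130, 114, 105, 106, 100, 87, 78, 79, 87, 95, 87
64, 80, 119, 144, 147, 142, 114, 88, 80, 79, 77, 78, 76, 75, 76, 76, 78, 86, 90, 84
66, 65, 71, 99, 130, 127, 88, 77, 77, 75, 75, 73, 65, 64, 66, 60, 67, 82, 83, 83
65, 66, 65, 65, 72, 77, 66, 63, 68, 66, 65, 65, 67, 66, 67, 65, 62, 61, 72, 78
63, 64, 64, 66, 66, 65, 64, 64, 65, 66, 65, 65, 65, 65, 66, 66, 66, 59, 48, 62
62, 64, 63, 64, 66, 65, 66, 63, 65, 66, 66, 65, 66, 64, 65, 66, 66, 66, 65, 66]]
```

Emit:
{"name": "send_rows", "arguments": {"commands": [[0, 0, 12, 0, -1], [0, 0, 28, 0, -0.3], [3, 6, 28, 0, -0.3], [7.2, 13.9, 28, 0, -0.3], [7.2, 13.9, 28, 0, -0.3], [7.2, 13.9, 10, 0, -0.3], [7.2, 13.9, -8, 0, -0.3], [7.2, 13.9, -18, 0, -0.3], [7.2, 13.9, -20, 0, -0.3], [7.2, 13.9, -20, 0, -0.3], [7.2, 13.9, -20, 0, -1], [7.2, 13.9, -20, 0, -1], [7.2, 13.9, -20, 0, -1], [7.2, 13.9, -20, 0, -1]], "force": 20}}

```text
time: 20.62
tool_pos: [0.5372, 0.1307, 0.0609]
tcp_rot: [0.0, 0.856, 0.517, 0.0]
contact_force: [-2.4, 1.1, 5.1]
width: 0.0115
gripper_force: 23.4
```

Emit:
{"name": "send_rows", "arguments": {"commands": [[-0.3, -0.7, -1, 0, -1], [-0.7, -1.4, -1.6, 0, -1], [-1, -2.1, -2.4, 0, -1], [-1.4, -2.8, -3.2, 0, -1], [-1.4, -2.8, -3.2, 0, -1]]}}

```text
time: 21.25
tool_pos: [0.5368, 0.1297, 0.0604]
tcp_rot: [-0.0, 0.856, 0.517, 0.003]
contact_force: [-6.9, 7.8, 24.1]
width: 0.012
gripper_force: 26.2
```

```bash
python3 - <<'E'
from bed import *
s=state();p=s["tool_pos"]*1000;d=p[:2]-O;f=s["contact_force"];print(p,"u,y",d@ux,d@uy,"F u,y,z",f[:2]@ux,f[:2]@uy,f[2])
im=read_camera("side"); np.save("s4.npy",im); o=np.load("s3.npy")
g=[cv2.cvtColor(i,cv2.COLOR_RGB2GRAY).astype(np.float32)[247:266,230:262] for i in(o,im)]
print(cv2.phaseCorrelate(g[0],g[1],cv2.createHanningWindow(g[0].shape[::-1],cv2.CV_32F)))
E
```

```text
[536.8 129.7  60.4] u,y 7.9056802695695865 8.831036696673099 F u,y,z 3.755739097560544 9.693170893329633 24.147674022381945
((-0.1845502583365537, -0.2407514583945165), 1.1435813173651694)
```

Emit:
{"name": "send_rows", "arguments": {"commands": [[-0.8, 0.4, 0, 0, -1], [-1.6, 0.8, 0, 0, -1], [-2.2, 1.1, 0, 0, -1], [-2.2, 1.1, 0, 0, -1]]}}

```text
time: 21.8
tool_pos: [0.5367, 0.1298, 0.0604]
tcp_rot: [0.001, 0.856, 0.517, 0.004]
contact_force: [0.4, 2.3, 18.7]
width: 0.012
gripper_force: 25.5
```

```bash
python3 - <<'E'
from bed import *
s=state();p=s["tool_pos"]*1000;d=p[:2]-O;f=s["contact_force"];print(p,"u,y",d@ux,d@uy,"F u,y,z",f[:2]@ux,f[:2]@uy,f[2])
im=read_camera("side"); np.save("s5.npy",im)
for k in("s3","s4"):
    g=[cv2.cvtColor(i,cv2.COLOR_RGB2GRAY).astype(np.float32)[247:266,230:262] for i in(np.load(k+".npy"),im)]
    print(cv2.phaseCorrelate(g[0],g[1],cv2.createHanningWindow(g[0].shape[::-1],cv2.CV_32F)))
print(im[256:266,248:268].mean(2).astype(int).tolist().__str__().replace("], [","\n"))
E
```

```text
[536.7 129.8  60.4] u,y 7.914647342081903 8.947925061516694 F u,y,z 2.240798542099221 0.6649463504510492 18.741524716801983
((-0.08959486254981641, -0.2420097163722712), 1.096792484074831)
((0.038799439384721524, 0.007462660515571429), 1.0436620697379113)
[[146, 143, 143, 141, 140, 139, 141, 125, 92, 87, 87, 86, 87, 92, 103, 101, 91, 99, 144, 157
152, 147, 144, 143, 141, 139, 140, 139, 125, 95, 93, 88, 86, 86, 95, 93, 88, 96, 105, 106
150, 152, 149, 145, 143, 143, 140, 140, 139, 140, 125, 95, 93, 87, 86, 87, 90, 96, 104, 101
130, 149, 152, 151, 147, 143, 143, 139, 136, 136, 135, 136, 119, 88, 86, 84, 86, 91, 100, 94
76, 115, 147, 151, 152, 149, 137, 116, 108, 105, 104, 101, 92, 90, 87, 77, 79, 88, 94, 87
64, 71, 96, 128, 145, 142, 114, 80, 80, 77, 76, 77, 74, 75, 76, 74, 80, 88, 90, 84
65, 66, 65, 73, 97, 110, 88, 79, 74, 68, 68, 66, 60, 64, 64, 54, 68, 84, 85, 82
65, 66, 66, 65, 64, 64, 65, 65, 65, 66, 64, 65, 63, 66, 66, 66, 61, 61, 74, 79
63, 65, 65, 66, 64, 65, 64, 66, 66, 65, 67, 66, 66, 65, 66, 67, 68, 59, 49, 63
64, 62, 65, 64, 65, 67, 66, 66, 65, 65, 65, 67, 65, 65, 66, 66, 68, 67, 64, 66]]
```

Emit:
{"name": "send_rows", "arguments": {"commands": [[1.5, 1, 2, 0, -1], [2.5, 1.5, 3, 0, -1], [2.5, 1.5, 3, 0, -0.3], [2.5, 1.5, 3, 0, -0.3], [2.5, 1.5, 3, 0, -0.3], [2.5, 1.5, 25, 0, -0.3], [2.5, 1.5, 50, 0, -0.3], [-0.5, -6, 50, 0, -1], [-3.6, -12.2, 50, 0, -1], [-3.6, -12.2, 42, 0, -1], [-3.6, -12.2, 35, 0, -1], [-3.6, -12.2, 30, 0, -1], [-3.6, -12.2, 28, 0, -1], [-3.6, -12.2, 26, 0, -1], [-3.6, -12.2, 24, 0, -1], [-3.6, -12.2, 22, 0, -1], [-3.6, -12.2, 21, 0, -1], [-3.6, -12.2, 21, 0, -1]]}}

```text
time: 24.1
tool_pos: [0.5295, 0.1152, 0.082]
tcp_rot: [0.001, 0.856, 0.517, -0.0]
contact_force: [-14.1, -8.6, 33.6]
width: -0.0
gripper_force: 16.8
```

```bash
python3 - <<'E'
from bed import *
s=state();p=s["tool_pos"]*1000;d=p[:2]-O;f=s["contact_force"];print(p,"u,y",d@ux,d@uy,"F u,y,z",f[:2]@ux,f[:2]@uy,f[2])
im=read_camera("side"); np.save("s6.npy",im)
for k in("s3","s5"):
    g=[cv2.cvtColor(i,cv2.COLOR_RGB2GRAY).astype(np.float32)[247:266,230:262] for i in(np.load(k+".npy"),im)]
    print(cv2.phaseCorrelate(g[0],g[1],cv2.createHanningWindow(g[0].shape[::-1],cv2.CV_32F)))
print(im[256:266,248:268].mean(2).astype(int).tolist().__str__().replace("], [","\n"))
E
```

```text
[529.5 115.2  82. ] u,y -8.29353538207515 8.607597408784168 F u,y,z -14.132271769306783 8.572837027907287 33.57443620653752
((-0.33689044114339595, -0.593564285554482), 1.047088472545147)
((0.27960191392138256, -0.4417624992334179), 1.0334929436445237)
[[146, 142, 141, 139, 137, 137, 139, 123, 93, 91, 86, 86, 89, 93, 102, 100, 90, 99, 143, 161
152, 149, 144, 141, 139, 137, 136, 136, 136, 123, 94, 92, 85, 87, 95, 93, 87, 96, 105, 104
150, 154, 153, 148, 142, 141, 138, 137, 135, 136, 136, 123, 91, 86, 87, 87, 88, 96, 102, 100
116, 147, 151, 152, 150, 145, 139, 135, 133, 131, 131, 130, 115, 85, 84, 85, 84, 91, 99, 93
63, 90, 129, 145, 151, 150, 134, 107, 102, 92, 89, 90, 87, 77, 76, 77, 78, 85, 95, 88
63, 64, 65, 90, 129, 140, 114, 78, 79, 77, 74, 75, 74, 74, 75, 73, 76, 88, 90, 83
66, 64, 64, 65, 77, 90, 78, 66, 69, 66, 60, 60, 58, 65, 64, 54, 67, 84, 83, 83
62, 66, 66, 65, 63, 65, 59, 54, 65, 66, 65, 65, 66, 66, 65, 63, 62, 61, 73, 79
64, 64, 65, 65, 65, 65, 65, 65, 65, 66, 63, 67, 65, 65, 65, 65, 65, 57, 48, 63
64, 63, 63, 64, 67, 64, 65, 64, 65, 65, 65, 65, 66, 66, 66, 65, 67, 65, 66, 65]]
```

Emit:
{"name": "send_rows", "arguments": {"commands": [[0, 0, 3, 0, -1], [0, 0, 8, 0, -1], [0, 0, 25, 0, -1], [0, 0, 25, 0, -1]]}}

```text
time: 24.65
tool_pos: [0.5309, 0.1168, 0.104]
tcp_rot: [0.001, 0.856, 0.517, 0.001]
contact_force: [0.1, 0.4, -0.2]
width: -0.0002
gripper_force: 0.0
```

```bash
python3 - <<'E'
from bed import *
s=state();p=s["tool_pos"]*1000;d=p[:2]-O;print(p,"u,y",d@ux,d@uy)
im=read_camera("side"); np.save("s7.npy",im)
for k in("s3","s5","s6"):
    g=[cv2.cvtColor(i,cv2.COLOR_RGB2GRAY).astype(np.float32)[247:266,230:262] for i in(np.load(k+".npy"),im)]
    print(cv2.phaseCorrelate(g[0],g[1],cv2.createHanningWindow(g[0].shape[::-1],cv2.CV_32F)))
print(im[246:266,230:266].mean(2).astype(int).tolist().__str__().replace("], [","\n"))
E
```

```text
[530.9 116.8 104. ] u,y -6.293382125380971 8.116783966439044
((-0.03098247866759607, -0.03873020506208924), 0.9986377459019422)
((0.03648921267479466, 0.20947862657397742), 1.0912981621921063)
((-0.10600522394244649, 0.21708937376502035), 0.9570179395377636)
[[65, 66, 66, 65, 65, 66, 78, 112, 139, 150, 159, 144, 103, 103, 97, 88, 105, 140, 157, 140, 102, 90, 78, 81, 80, 80, 78, 79, 84, 88, 92, 94, 95, 97, 90, 89
68, 67, 67, 65, 67, 65, 64, 65, 87, 124, 143, 133, 99, 98, 89, 89, 120, 157, 157, 154, 135, 86, 81, 81, 80, 79, 81, 83, 90, 92, 97, 100, 110, 121, 90, 90
65, 67, 67, 66, 66, 69, 73, 74, 76, 74, 80, 96, 103, 100, 88, 91, 122, 157, 153, 154, 133, 81, 81, 79, 79, 79, 83, 98, 105, 91, 84, 86, 89, 90, 96, 93
64, 63, 65, 65, 77, 101, 113, 118, 127, 129, 136, 147, 147, 131, 98, 113, 141, 156, 153, 148, 119, 81, 79, 79, 79, 79, 81, 91, 93, 84, 83, 87, 109, 129, 129, 108
64, 62, 65, 67, 98, 142, 151, 148, 147, 147, 146, 145, 146, 146, 146, 148, 158, 155, 153, 137, 96, 81, 80, 79, 78, 80, 82, 90, 88, 88, 96, 125, 146, 122, 97, 93
66, 64, 63, 71, 112, 152, 155, 155, 152, 146, 146, 145, 
[... 1554 characters left out ...]
 72, 76, 73, 65, 63, 63, 63, 62, 64, 66, 66, 64, 66, 81, 118, 144, 149, 141, 110, 81, 78, 77, 76, 77, 76, 74, 76, 74, 77, 86
58, 64, 68, 65, 70, 66, 68, 67, 71, 77, 69, 64, 62, 65, 62, 64, 63, 66, 65, 64, 71, 98, 129, 126, 88, 76, 77, 75, 73, 67, 64, 65, 62, 54, 67, 83
57, 55, 63, 68, 68, 67, 73, 67, 67, 68, 72, 71, 62, 67, 63, 62, 64, 63, 66, 64, 65, 63, 69, 79, 72, 72, 65, 65, 65, 64, 64, 66, 65, 66, 61, 61
67, 58, 57, 58, 66, 66, 62, 67, 69, 69, 67, 73, 76, 69, 65, 62, 63, 64, 64, 64, 65, 65, 66, 64, 65, 65, 66, 65, 65, 66, 66, 64, 65, 66, 65, 59
71, 69, 67, 57, 56, 62, 67, 71, 71, 71, 67, 68, 68, 71, 73, 64, 65, 63, 62, 63, 65, 66, 65, 67, 64, 65, 66, 65, 64, 66, 66, 65, 64, 65, 65, 65]]
```

Emit:
{"name": "send_rows", "arguments": {"commands": [[6.2, 13.7, 5, 0, -0.3], [6.2, 13.7, 5, 0, -0.3], [6.2, 13.7, 5, 0, -0.3], [6.2, 13.7, -20, 0, -0.3], [6.2, 13.7, -38, 0, -0.3], [6.2, 13.7, -42, 0, -0.3], [6.2, 13.7, -42, 0, -0.3], [6.2, 13.7, -42, 0, -1], [6.2, 13.7, -42, 0, -1], [6.2, 13.7, -42, 0, -1], [6.2, 13.7, -42, 0, -1]], "force": 20}}

```text
time: 26.08
tool_pos: [0.5367, 0.1303, 0.0619]
tcp_rot: [0.0, 0.856, 0.517, 0.001]
contact_force: [0.2, -0.6, 6.4]
width: 0.0118
gripper_force: 23.7
```

Emit:
{"name": "send_rows", "arguments": {"commands": [[-0.9, 0.5, 0, 0, -1], [-1.8, 0.9, 0, 0, -1], [-1.8, 0.9, 0, 0, -1]]}}

```text
time: 26.45
tool_pos: [0.5358, 0.1307, 0.062]
tcp_rot: [0.001, 0.856, 0.517, 0.001]
contact_force: [2.9, -3.6, 4.3]
width: 0.0118
gripper_force: 23.5
```

Emit:
{"name": "send_rows", "arguments": {"commands": [[1.3, -0.7, 0, 0, -1], [2.7, -1.4, 0, 0, -1], [3.6, -1.8, 0, 0, -1], [3.6, -1.8, 0, 0, -1]]}}

```text
time: 26.95
tool_pos: [0.5361, 0.1305, 0.0618]
tcp_rot: [-0.001, 0.856, 0.517, -0.001]
contact_force: [-7.8, 3.0, 13.0]
width: 0.0119
gripper_force: 24.7
```

Emit:
{"name": "send_rows", "arguments": {"commands": [[-1.2, 0.6, 0, 0, -1], [-1.5, 0.2, -0.5, 0, -1], [-2, -0.8, -1, 0, -1], [-2.6, -2, -1.5, 0, -1], [-2.6, -2, -1.5, 0, -1]]}}

```text
time: 27.58
tool_pos: [0.5357, 0.1294, 0.0614]
tcp_rot: [-0.001, 0.856, 0.517, 0.002]
contact_force: [-3.5, 7.1, 15.4]
width: 0.0117
gripper_force: 25.0
```

```bash
cat > st.py <<'E'
from bed import *
s=state();p=s["tool_pos"]*1000;d=p[:2]-O;f=s["contact_force"];print(p,"u,y",d@ux,d@uy,"F u,y,z",f[:2]@ux,f[:2]@uy,f[2],"T",s["torque"])
E
python3 st.py
```

```text
[535.7 129.4  61.4] u,y 7.135598971250873 9.742486252536114 F u,y,z 4.623084704193938 6.37483778096048 15.350577124301815 T [1.4 0.4 0.2]
```

Emit:
{"name": "send_rows", "arguments": {"commands": [[0.5, 1.3, 1, 0, -1], [0.5, 1.3, 1, 0, -0.3], [0.5, 1.3, 1, 0, -0.3], [0.5, 1.3, 1, 0, -0.3], [0.5, 1.3, 30, 0, -0.3], [0.5, 1.3, 60, 0, -0.3], [-30, -60, 90, 0, -0.3], [-50, -110, 110, 0, -0.3], [-60, -170, 110, 0, -0.3], [-70, -230, 110, 0, -0.3], [-70, -290, 110, 0, -0.3], [-70, -320, 110, 0, -0.3], [-70, -320, 110, 0, -0.3]]}}

```text
time: 29.2
tool_pos: [0.4649, -0.1947, 0.1693]
tcp_rot: [-0.0, 0.857, 0.515, -0.0]
contact_force: [-0.6, 0.5, 0.2]
width: 0.0298
gripper_force: 0.0
```

```bash
python3 - <<'E'
from bed import *
im=read_camera("top"); np.save("t2.npy",im); sd=read_camera("side"); np.save("s8.npy",sd)
g=[cv2.cvtColor(i,cv2.COLOR_RGB2GRAY).astype(np.float32)[247:266,230:262] for i in(np.load("s7.npy"),sd)]
print(cv2.phaseCorrelate(g[0],g[1],cv2.createHanningWindow(g[0].shape[::-1],cv2.CV_32F)))
def prof(n,im,xs,ys,z):
    G=cv2.cvtColor(im,cv2.COLOR_RGB2GRAY)
    P=np.array([[W(x,y,z)/1000 for x in xs] for y in ys]); q=proj(n,P.reshape(-1,3)).astype(np.float32).reshape(len(ys),len(xs),2)
    return cv2.remap(G,q[...,0],q[...,1],cv2.INTER_CUBIC).astype(float)
xs=np.arange(10,112,2)
print("y-18..-2",prof("top",im,xs,np.arange(-16,-2,1),6).mean(0).astype(int).tolist())
print("y20..34",prof("top",im,xs,np.arange(20,34,1),6).mean(0).astype(int).tolist())
ys=np.arange(-40,60,2)
print("x45..60 along y",prof("top",im,np.arange(46,60,1),ys,6).mean(1).astype(int).tolist())
# bed upper edge at y -95..-50 (z=0)
xs2=np.arange(90,112,1); print("edge",prof("top",np.load("top0.npy"),xs2,np.arange(-95,-65,1),0).mean(0).astype(int).tolist())
E
```

```text
((0.06738768522014382, 0.06827306318396076), 1.0204290703870356)
y-18..-2 [108, 95, 88, 87, 87, 88, 90, 90, 91, 93, 98, 108, 121, 131, 136, 137, 137, 137, 136, 137, 138, 139, 139, 138, 138, 134, 122, 104, 83, 68, 63, 61, 60, 60, 60, 59, 60, 60, 59, 57, 58, 61, 66, 80, 97, 117, 137, 155, 169, 180, 183]
y20..34 [103, 90, 83, 82, 84, 87, 90, 89, 89, 90, 95, 106, 118, 128, 133, 133, 133, 133, 133, 134, 136, 137, 138, 138, 136, 130, 118, 100, 81, 67, 61, 60, 59, 59, 60, 60, 58, 57, 58, 59, 60, 62, 67, 80, 98, 116, 136, 152, 166, 172, 176]
x45..60 along y [62, 62, 61, 61, 60, 61, 60, 60, 64, 75, 93, 112, 128, 136, 140, 139, 139, 139, 139, 137, 134, 129, 122, 117, 114, 113, 112, 112, 117, 124, 131, 135, 138, 138, 136, 137, 137, 137, 136, 130, 118, 100, 82, 68, 63, 59, 59, 62, 63, 61]
edge [53, 53, 53, 54, 55, 56, 57, 60, 63, 70, 78, 87, 98, 108, 118, 126, 133, 137, 140, 142, 142, 142]
```

```bash
python3 - <<'E'
from bed import *
im=np.load("s8.npy").mean(2)
print(im[255:266,246:270].astype(int).tolist().__str__().replace("], [","\n"))
for dphi in(0,3,6):
    # leaf rotated up by dphi about its back bottom edge (x=63,z=0)
    r=np.radians(dphi)
    def L(a,y,b): a-=63; return W(63+a*np.cos(r)+b*np.sin(r),y,-a*np.sin(r)+b*np.cos(r))
    print(dphi,[proj("side",L(x,39.5,z)/1000)[0].round(1).tolist() for x,z in((63,6),(40,6),(18,6),(63,0),(40,0),(18,0))],[proj("side",L(x,9.5,46)/1000)[0].round(1).tolist() for x in(58,28)])
print(im[232:246,246:262].astype(int).tolist().__str__().replace("], [","\n"))
E
```

```text
[[124, 109, 123, 86, 86, 86, 86, 85, 83, 81, 83, 82, 86, 86, 81, 89, 98, 98, 92, 88, 112, 146, 159, 154
140, 137, 136, 136, 135, 134, 133, 134, 120, 90, 88, 82, 81, 83, 84, 87, 97, 94, 84, 93, 133, 152, 125, 123
142, 141, 139, 136, 137, 136, 133, 132, 133, 133, 120, 91, 88, 82, 82, 80, 86, 88, 82, 89, 99, 98, 96, 97
138, 140, 142, 139, 137, 135, 136, 134, 132, 133, 133, 133, 119, 90, 87, 82, 81, 84, 85, 89, 97, 94, 84, 94
93, 124, 137, 141, 141, 139, 137, 136, 135, 133, 133, 133, 131, 129, 113, 85, 84, 81, 81, 82, 90, 88, 83, 90
59, 66, 103, 135, 139, 140, 140, 136, 133, 130, 129, 126, 119, 108, 100, 98, 90, 74, 74, 80, 88, 80, 84, 94
61, 60, 60, 76, 112, 137, 138, 134, 109, 88, 83, 72, 73, 73, 71, 69, 70, 70, 73, 81, 85, 80, 85, 94
60, 61, 60, 60, 67, 93, 123, 126, 92, 74, 74, 72, 69, 72, 69, 60, 56, 59, 67, 76, 79, 77, 81, 89
60, 60, 62, 61, 61, 61, 76, 90, 76, 60, 65, 63, 61, 60, 61, 61, 62, 61, 57, 58, 68, 73, 78, 86
59, 59, 59, 59, 60, 61, 62, 59, 61, 61, 60, 60, 60, 61, 61, 61, 61, 61, 61, 56, 44, 57, 74, 82
60, 59, 61, 57, 59, 59, 63, 61, 61, 60, 61, 60, 61, 62, 62, 62, 61, 61
[... 765 characters left out ...]
 158, 158, 157, 155, 150, 147, 145, 142, 139, 139, 147
160, 162, 159, 157, 156, 155, 155, 154, 154, 148, 146, 142, 139, 138, 144, 150
144, 147, 157, 146, 126, 119, 120, 126, 139, 137, 136, 136, 139, 140, 145, 150
154, 145, 134, 127, 105, 98, 91, 85, 85, 106, 134, 136, 137, 140, 145, 152
167, 158, 141, 113, 95, 92, 95, 96, 89, 89, 101, 119, 114, 120, 142, 151
173, 169, 145, 96, 93, 92, 91, 86, 72, 75, 76, 77, 74, 85, 121, 151
168, 137, 101, 92, 93, 91, 89, 82, 76, 76, 75, 75, 75, 102, 140, 150
138, 94, 90, 96, 92, 92, 89, 75, 76, 76, 75, 75, 77, 112, 148, 148
97, 92, 92, 94, 91, 90, 86, 72, 76, 74, 73, 74, 84, 119, 148, 150
96, 123, 124, 97, 90, 89, 81, 76, 77, 75, 73, 75, 91, 125, 146, 151]]
```

```bash
python3 -c "
from rig import *
print(finish_job())"
```

```text
the job is handed in; nothing more can be done
None
```

I swung the keeper clear, and the coarse leaf is seated in the spindle thread, flat within about 1.5° and home within about 1 mm by camera. I let go of it and handed the job in at about 29 s; no result came back.

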